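Rack the arch-topped routing template

ROBOT

A 7-joint arm with a two-finger parallel gripper is mounted at the origin on a cart in front of the work surface, level with it; the furniture and walls round the work are solid. World frame = base frame: x ahead of the robot, y to its left, z up, the work surface at z = 0. Lengths are in m, angles in rad, forces in N, time in s.
With the tool pointing down it reaches from about 0.425 to 0.925 m from the base axis. Payload 6.8 kg.
Tool frame: the origin (TCP) lies on the front face of the gripper's body, between the roots of the fingers; the fingertips stand 73 mm ahead of it and the grasp point (between the pads) lies 54 mm ahead of it (env.nose_length is the distance from the TCP to the fingertips, in m); z points along the fingers, y is the direction in which the jaws open and shut (so a half turn about z gives the same grasp; the last joint's range is limited). The gripper opens to 85 mm and grips with 20 to 120 N. Pads are 22 mm wide; open, the fingers measure 114 mm over their backs; the gripper's body (76 mm by 85 mm) begins 54 mm behind the grasp point. The pads swing forward as they close: fully open they stand 13 mm farther back than shut.
Start: joints at [1.216, 0.477, 0.022, 1.555, -0.011, 1.109, -0.083], TCP at [0.165, -0.655, 0.304] pointing down, gripper open.
Joint ranges: [-2.96, 2.96], [-0.34, 2.1], [-1.41, 1.46], [0.24, 2.44], [-1.37, 4.51], [0.17, 1.92], [-2.96, 2.96]. Speed limits (rad/s): [2.39, 2.39, 3.14, 3.14, 3.14, 3.14, 3.14].

INTERFACE

Orientations are given as a unit quaternion [w, x, y, z].
In Python, from cell import env, kin, camera, calibration, job gives the robot as it stands. The module is installed in compiled form; this text tells all that it offers. Calls block until the motion is done:
- env.reach(position, orientation): joint-space move of the TCP to a pose.
- env.movel(position, velocity=0.15, rot=None, stop_force=None): straight line of the TCP; rot=None keeps the orientation; velocity is the mean speed in m/s. With stop_force (N) it stops when the force on the tool has changed by that much, and returns True; else False.
- env.goto_joints(angles): joint-space move.
- env.grip(opening, f_grip=None): finger opening in m; f_grip is the grip in N (None keeps the last); returns when the fingers have stopped.
- env.dwell(seconds).
- kin.inverse_kinematics(position, orientation): joint angles nearest the present ones, or None.
- env.get_state(): the state.
- camera(name): name is "side" or "top" or "wrist"; returns (picture, depth): 480x640x3 uint8, blue, green, red; 480x640 float32, m along the optical axis (not along the pixel's ray), 0 where there is no reading.
- calibration(name): a dict with "fx", "fy", "cx", "cy" (pixels), "rvec" (rotation vector, rad) and "tvec" (3), from world to camera coordinates, as OpenCV has them. Camera axes: x right, y down, z forward; pixel columns grow to the right and rows downward; lengths in m; the calibration is good to about 2 mm. A picture is of the moment at which its call begins: read the wrist's pose just before it. calibration takes no time and is no camera call; for the wrist camera it gives the pose at the moment of the call.
A pose or a line that the arm cannot do raises env.PlanningError and nothing moves.
- job.job_done(): hands the job in, once; it reports no verdict.
The state is a dict: "time": time; "qpos": joint angles; "joint_velocities": joint speeds; "joint_torque": joint torques, N m; "tcp_pos": TCP position; "orientation": TCP orientation; "force": force on the tool from outside, world axes, zero at the start; "torque": the same for the moment, N m; "opening": finger opening in m.
Only numpy, scipy, OpenCV 4.12 (cv2) and the standard library are available. Lean on these libraries where they do the work, as an engineer would, in place of code of your own. Each camera call takes 0.05 s, during which the arm holds its last target.

TASK

Two routing templates stand on edge in their own single stands on the bench. Take the one with the round arched top and stand it upright on its straight bottom edge in the one empty slot of the three-slot rack, all the way down and roughly centred along the slot, then let go. Leave the square-topped template standing in its stand.

Things in the scene. Friction and masses are not known exactly. Their poses are not given: they have to be found in the camera images.
- arch_template: the template to rack: dark brown board 12 mm thick, 100 wide, 130 tall, half-round top (radius 50), 0.1 to 0.2 kg, standing loose on edge in a single pale slotted stand (57 mm high) that hides its lowest 47 mm. Pinch it across the thickness near the top. Origin: middle of its straight bottom edge, 10 mm above the bench at the start; x across the thickness, y along the width, z up to the arch's top.
- slot_block: the empty one of the rack's three equal pale wooden blocks (fixed), 62 across x 70 long x 57 mm high. Origin: centre of its underside; x across the slot, y along it, z up. The slot is open above and at both ends; floor 10 mm above the origin; 18 mm wide up to 45 mm above the origin, then flaring at 45 degrees to 42 mm at the top. The template may face either way.
- square_template: the look-alike to leave alone: a dark brown board of the same 12 x 100 x 130 mm but with a square top, standing loose on edge in a single stand of its own. Origin and axes as for the arched one.
- rack: the rack's board (fixed), 246 x 90 x 12 mm, lying on the bench. Origin: centre of its underside; x along the row of three blocks, which stand on it 78 mm apart (centre to centre), z up. The two full blocks hold shorter dark boards, tops at most 93 mm above the blocks' undersides (105 mm above the bench).

How it is judged:
By the outcome, as a careful person would: the job done as asked, in the order asked, and still so for the second after the job is handed in, with the robot touching nothing.
It also fails if it takes over 32 s, if anything falls off the work surface, if the arm or the gripper's body presses on something with over 40 N, if the wrist force passes 120 N, or if a joint passes its speed limit or range.

## Working session

There is one attempt and no reset: what is moved stays moved. The work goes in short steps, each a Python script; the robot and the scene stay as the last script left them, time stands still between calls to the robot, and variables do not carry over. Pictures are saved under pics/ and viewed, and the job is handed in when it is done.

```bash
mkdir -p pics
python3 - <<'E'
from cell import env,kin,camera,calibration,job
import cv2,numpy as np
s=env.get_state();print({k:np.round(v,3) for k,v in s.items()})
for n in("side","top","wrist"):
    p,d=camera(n);cv2.imwrite(f"pics/{n}0.png",p);np.save(f"{n}0.npy",d)
    print(n,calibration(n))
E
```

```text
{'time': np.float64(0.0), 'qpos': array([ 1.216,  0.478,  0.022,  1.556, -0.012,  1.109, -0.083]), 'joint_velocities': array([ 0.001,  0.001,  0.   ,  0.001,  0.001, -0.001,  0.001]), 'joint_torque': array([ 0.0000e+00, -5.9645e+01,  1.6080e+00, -2.8119e+01,  1.3000e-02,
        9.0000e-03, -0.0000e+00]), 'tcp_pos': array([ 0.165, -0.654,  0.303]), 'orientation': array([-0.001,  0.992,  0.123, -0.   ]), 'force': array([-0.109,  0.21 , -0.134]), 'torque': array([ 0.046, -0.055, -0.007]), 'opening': np.float64(0.085)}
side {'fx': 484.2419586350356, 'fy': 484.2419586350356, 'cx': 318.5817699475163, 'cy': 238.22476663982258, 'rvec': array([ 2.16983218, -0.5190941 ,  0.24535157]), 'tvec': array([-0.45797314,  0.2667174 ,  0.58680537])}
top {'fx': 476.78734896014856, 'fy': 476.78734896014856, 'cx': 324.24486763115624, 'cy': 238.39572374320497, 'rvec': array([ 2.14498583, -2.12478269,  0.19639835]), 'tvec': array([0.08880804, 0.57000621, 0.86563085])}
wrist {'fx': 393.4962447431533, 'fy': 393.4962447431533, 'cx': 308.77219691784137, 'cy': 245.85229981358697, 'rvec': array([-2.28839015,  1.78151785,  0.26390315]), 'tvec': array([-0.67383375, -0.03806161,  0.37937755])}
```

View pics/side0.png

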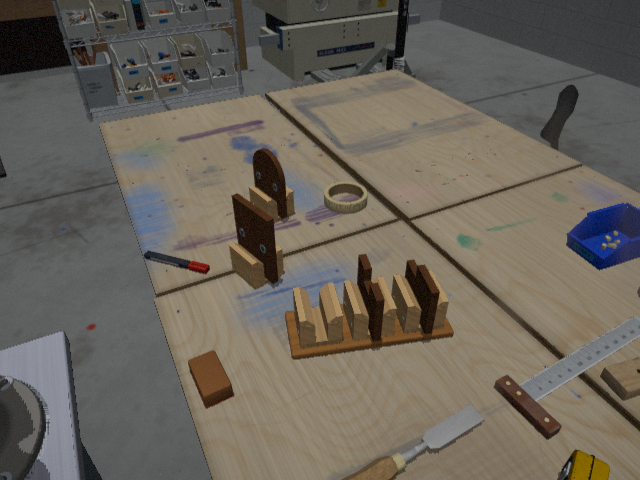

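View pics/top0.png

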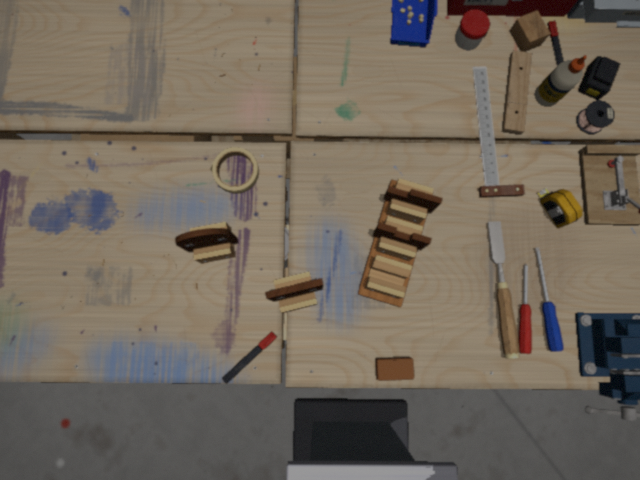

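View pics/wrist0.png

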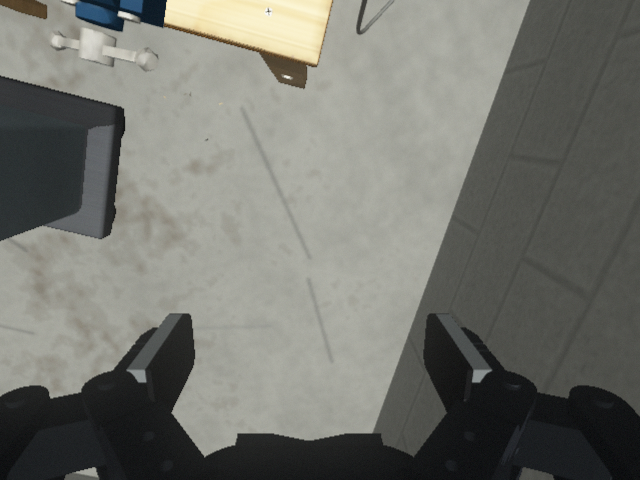

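The arched board is at top (206,238) / side (268,175), and the square one at top (295,290). The empty slot is the rack block nearest the robot, top (387,277) / side (317,315). Next I measure them with the depth data.

```bash
cat > h.py <<'E'
import numpy as np,cv2
def cloud(d,c):
    v,u=np.mgrid[0:d.shape[0],0:d.shape[1]]
    P=np.stack([(u-c['cx'])/c['fx']*d,(v-c['cy'])/c['fy']*d,d],-1)
    R=cv2.Rodrigues(np.array(c['rvec']))[0]
    W=(P-np.array(c['tvec']))@R
    W[d<=0]=np.nan
    return W
def ray(px,z,c):
    R=cv2.Rodrigues(np.array(c['rvec']))[0]
    o=-R.T@c['tvec'];r=R.T@np.array([(px[0]-c['cx'])/c['fx'],(px[1]-c['cy'])/c['fy'],1])
    return o+r*(z-o[2])/r[2]
E
python3 - <<'E'
from cell import calibration
from h import *
for n,boxes in (("top",{"arch":(165,215,245,265),"sq":(255,265,330,315),"rack":(355,175,445,310)}),("side",{"arch":(245,145,300,225),"sq":(225,190,290,290),"rack":(283,250,460,360)})):
    p=cv2.imread(f"pics/{n}0.png");d=np.load(f"{n}0.npy");W=cloud(d,calibration(n))
    hsv=cv2.cvtColor(p,cv2.COLOR_BGR2HSV)
    for k,(a,b,c,e) in boxes.items():
        w=W[b:e,a:c].reshape(-1,3);g=p[b:e,a:c].reshape(-1,3).max(1)
        dark=g<105
        for nm,m in (("dark",dark),("pale",g>140)):
            for lo,hi in((.005,.03),(.045,.062),(.062,.075),(.075,.11),(.11,.15)):
                q=w[m&(w[:,2]>lo)&(w[:,2]<hi)]
                if len(q)>15:
                    r=cv2.minAreaRect((q[:,:2]*1000).astype(np.float32))
                    print(n,k,nm,lo,len(q),"rect mm",np.round(r[0],1),np.round(r[1],1),round(r[2],1),"z95",np.round(np.percentile(q[:,2],[50,97]),4))
    crop=lambda a,b,c,e,s:cv2.resize(p[b:e,a:c],None,fx=s,fy=s,interpolation=cv2.INTER_CUBIC)
    if n=="top": cv2.imwrite("pics/topc.png",crop(165,170,445,320,2.8))
    else: cv2.imwrite("pics/sidec.png",crop(220,140,460,360,2.7))
# bench plane check
E
```

```text
top arch dark 0.005 140 rect mm [548.4 306.9] [55.2 96.4] 32.5 z95 [0.0201 0.0297]
top arch dark 0.045 167 rect mm [547.9 307.5] [53.7 97.7] 30.9 z95 [0.0516 0.0613]
top arch dark 0.062 71 rect mm [555.4 312.5] [11.9 99.2] 18.0 z95 [0.0683 0.0743]
top arch dark 0.075 269 rect mm [558.9 314.1] [11.6 99.1] 13.3 z95 [0.0927 0.1084]
top arch dark 0.11 461 rect mm [560.7 314.9] [12.4 91.5] 11.5 z95 [0.1314 0.1416]
top arch pale 0.045 272 rect mm [562.1 312.1] [61.2 67.1] 11.5 z95 [0.0579 0.0609]
top sq dark 0.005 44 rect mm [461.7 143.5] [ 0.8 95.1] 14.6 z95 [0.0196 0.029 ]
top sq dark 0.045 48 rect mm [469.  146.4] [42.6 88.1] 31.3 z95 [0.052  0.0612]
top sq dark 0.062 20 rect mm [461.8 142.2] [ 1.4 96.4] 15.0 z95 [0.0685 0.0746]
top sq dark 0.075 81 rect mm [461.5 143.8] [ 0.9 98.8] 14.6 z95 [0.0908 0.109 ]
top sq dark 0.11 484 rect mm [467.3 145.5] [12.2 99.5] 14.4 z95 [0.1406 0.1431]
top sq pale 0.045 460 rect mm [467.3 148.3] [60.7 69.4] 14.5 z95 [0.0574 0.0604]
top rack dark 0.005 509 rect mm [569.2 -48.7] [ 97.8 240.9] 73.8 z95 [0.0137 0.0289]
top rack dark 0.045 480 rect mm [567.5
[... 1387 characters left out ...]
1  0.1399]
side sq pale 0.045 269 rect mm [498.4 208.3] [232.3  89.5] 61.9 z95 [0.0558 0.0574]
side rack dark 0.005 1709 rect mm [583.9  -9.2] [191.5 247.2] 71.1 z95 [0.0161 0.0293]
side rack dark 0.045 1441 rect mm [569.3 -52.2] [101.2 217.1] 73.6 z95 [0.0536 0.0614]
side rack dark 0.062 666 rect mm [568.5 -52.1] [101.3 215.9] 74.0 z95 [0.0664 0.0743]
side rack dark 0.075 1510 rect mm [607.  -63.1] [101.7  90.8] 72.9 z95 [0.0948 0.105 ]
side rack pale 0.005 302 rect mm [563.7 -53.3] [ 69.3 156. ] 70.7 z95 [0.021  0.0228]
side rack pale 0.045 221 rect mm [558.7 -46.9] [ 67.5 161.5] 74.5 z95 [0.0599 0.0619]
side rack pale 0.062 1534 rect mm [570.4 -51.4] [ 71.9 217.6] 73.4 z95 [0.0678 0.0696]
```

```bash
ls pics
```

```text
side0.png
sidec.png
top0.png
topc.png
wrist0.png
```

View pics/topc.png

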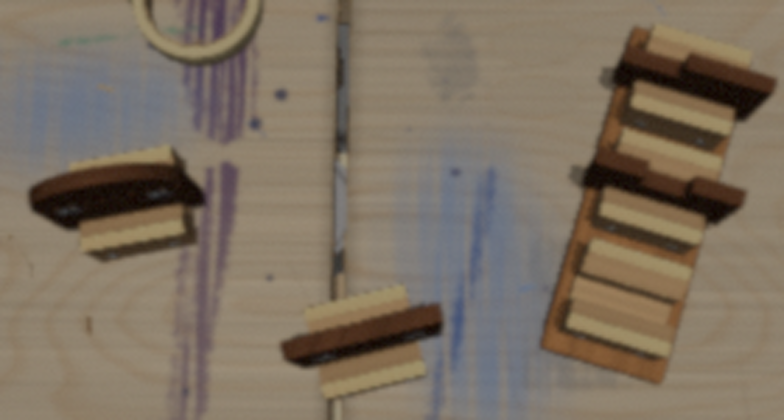

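View pics/sidec.png

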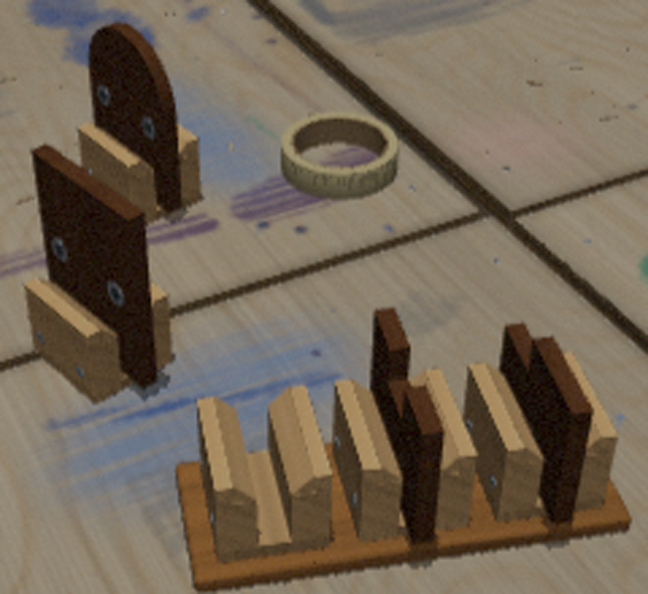

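Run:
```python
from cell import calibration
from h import *
def plane(q):
    for i in range(6):
        c=q.mean(0);n=np.linalg.svd(q-c,full_matrices=False)[2][2];r=(q-c)@n
        q=q[abs(r)<max(2.0*r.std(),.0008)]
    return c,n*np.sign(n[0]),r.std(),len(q)
for n,b in (("top",(165,215,245,265)),("side",(245,145,300,225))):
    c=calibration(n);R=cv2.Rodrigues(c['rvec'])[0];print(n,"cam",np.round(-R.T@c['tvec'],3))
    p=cv2.imread(f"pics/{n}0.png");W=cloud(np.load(f"{n}0.npy"),c)
    q=W[b[1]:b[3],b[0]:b[2]].reshape(-1,3);g=p[b[1]:b[3],b[0]:b[2]].reshape(-1,3).max(1)
    m=(g<105)&(q[:,2]>.075)&(abs(q[:,0]-.56)<.03)&(abs(q[:,1]-.314)<.06)
    q=q[m];th=np.deg2rad(11.5)
    u=q[:,0]*np.cos(th)+q[:,1]*np.sin(th);v=-q[:,0]*np.sin(th)+q[:,1]*np.cos(th)
    for lo in(.075,.085,.095,.105,.115,.125,.132):
        k=(q[:,2]>lo)&(q[:,2]<lo+.01)
        print(lo,k.sum(),"u",np.round(np.percentile(u[k],[1,10,50,90,99]),4),"v",np.round(np.percentile(v[k],[1,99]),4))
    f=q[u<np.percentile(u,60)]; cc,nn,s,N=plane(q[(q[:,2]<.125)]);print("face",cc.round(4),nn.round(4),s,N,"yaw",np.degrees(np.arctan2(nn[1],nn[0])))
    print("expected centre uv of (560,313)",.56*np.cos(th)+.313*np.sin(th),-.56*np.sin(th)+.313*np.cos(th))
    # rack block empty
    b=(283,250,460,360) if n=="side" else (355,175,445,310)
    q=W[b[1]:b[3],b[0]:b[2]].reshape(-1,3);g=p[b[1]:b[3],b[0]:b[2]].reshape(-1,3).max(1)
    t=np.deg2rad(-16.6);o=np.array([.4965,-.0285])
    d=q[:,:2]-o;u=d@[np.cos(t),np.sin(t)];v=d@[-np.sin(t),np.cos(t)]
    k=(q[:,2]>.064)&(abs(v)<.045)&(abs(u)<.04)
    print("block tops u",np.round(np.sort(u[k])[[1,5]],4),np.round(np.sort(u[k])[[-5,-1]],4),"v",np.percentile(v[k],[1,99]).round(4),np.histogram(u[k],np.arange(-.04,.041,.004)))
    k2=k&(abs(u)>.021)
    for sg in(-1,1):
        r=cv2.minAreaRect((q[k2&(u*sg>0)][:,:2]*1000).astype(np.float32));print(r)
    k=(q[:,2]<.04)&(abs(v)<.03)&(abs(u)<.012);print("floor z",np.percentile(q[k,2],[10,50,90]) if k.any() else None)
    k=(abs(q[:,2]-.069)<.006)&(u>-.04)&(u<.20)&(abs(v)<.045)&(g>130)
    print("all", cv2.minAreaRect((q[k][:,:2]*1000).astype(np.float32)))
```

```text
top cam [0.411 0.102 0.95 ]
0.075 79 u [0.6055 0.6059 0.6065 0.6071 0.6155] v [0.147  0.2436]
0.085 76 u [0.606  0.6063 0.6068 0.6081 0.6157] v [0.1471 0.2455]
0.095 73 u [0.6063 0.6065 0.607  0.609  0.6165] v [0.1477 0.2436]
0.105 90 u [0.6063 0.6065 0.607  0.6145 0.6183] v [0.1492 0.2439]
0.115 99 u [0.6061 0.6065 0.6073 0.6152 0.6174] v [0.1539 0.24  ]
0.125 137 u [0.6064 0.6067 0.6105 0.6165 0.6178] v [0.1601 0.2335]
0.132 212 u [0.6065 0.6071 0.6113 0.6164 0.6175] v [0.1697 0.2257]
face [0.5554 0.3136 0.0993] [ 0.9803  0.1974 -0.0096] 0.00035278844147055064 319 yaw 11.386661117752105
expected centre uv of (560,313) 0.6111599980602473 0.19507038927268922
block tops u [-0.0314 -0.0312] [0.0305 0.0311] v [-0.033   0.0356] (array([ 0,  0, 79, 85, 74, 75, 15,  0,  0,  0,  0,  0,  0, 27, 84, 83, 80,
       56,  0,  0]), array([-4.00000000e-02, -3.60000000e-02, -3.20000000e-02, -2.80000000e-02,
       -2.40000000e-02, -2.00000000e-02, -1.60000000e-02, -1.20000000e-02,
       -8.00000000e-03, -4.00000000e-03, -3.46944695e-17,  4.00000000e-03,
        8.00000000e-03,  1.20000000e-02,  1.
[... 1389 characters left out ...]
0e-02, -2.80000000e-02,
       -2.40000000e-02, -2.00000000e-02, -1.60000000e-02, -1.20000000e-02,
       -8.00000000e-03, -4.00000000e-03, -3.46944695e-17,  4.00000000e-03,
        8.00000000e-03,  1.20000000e-02,  1.60000000e-02,  2.00000000e-02,
        2.40000000e-02,  2.80000000e-02,  3.20000000e-02,  3.60000000e-02,
        4.00000000e-02]))
((470.7845764160156, -21.791423797607422), (71.9320068359375, 10.950579643249512), 73.36040496826172)
((520.6951904296875, -37.21141815185547), (72.03094482421875, 9.283425331115723), 73.37553405761719)
floor z [0.02004263 0.02112942 0.02996052]
all ((570.4024658203125, -51.41985321044922), (71.86065673828125, 217.5774383544922), 73.41706848144531)
```

```bash
cat >> h.py <<'E'
def quat(th,flip=0): # tool down, tool y along angle th(rad)
    a=(th+np.pi/2+flip*np.pi)/2
    return [0,float(np.cos(a)),float(np.sin(a)),0]
A=dict(p=np.array([.5610,.3132]),th=np.deg2rad(11.4))
S=dict(p=np.array([.4962,-.0285]),th=np.deg2rad(-16.5))
E
python3 - <<'E'
from cell import *
from h import *
for n in("top","side"):
    W=cloud(np.load(n+"0.npy"),calibration(n)).reshape(-1,3)
    k=(W[:,2]>.12)&(np.hypot(W[:,0],W[:,1])<1.0)
    for b in np.unique(np.round(W[k][:,:2]/.06).astype(int),axis=0):
        m=k&(np.round(W[:,:2]/.06).astype(int)==b).all(1)
        if m.sum()>8: print(n,b*.06,m.sum(),W[m,2].max().round(3))
for f in(0,1):
    for nm,o,z in(("A",A,.17),("A",A,.33),("S",S,.19),("S",S,.33)):
        q=kin.inverse_kinematics([*o['p'],z],quat(o['th'],f));print(f,nm,z,None if q is None else np.round(q,2))
E
```

```text
top [0.48 0.12] 251 0.145
top [0.48 0.18] 212 0.144
top [0.54 0.3 ] 264 0.143
top [0.54 0.36] 98 0.14
top [0.6 0.3] 19 0.136
top [ 0.9  -0.36] 194 0.157
side [0.42 0.18] 23 0.139
side [0.48 0.12] 407 0.141
side [0.48 0.18] 205 0.14
side [0.54 0.3 ] 211 0.14
side [0.54 0.36] 20 0.135
0 A 0.17 [ 0.12  0.86 -1.11  1.69  0.84  1.15 -1.04]
0 A 0.33 [ 0.06  0.58 -0.98  1.56  0.5   1.27 -0.8 ]
0 S 0.19 [ 0.43  0.4  -0.6   2.05  0.32  0.78 -0.65]
0 S 0.33 [ 0.51  0.22 -0.66  1.91  0.15  1.07 -0.5 ]
1 A 0.17 [ 0.15  0.91 -1.19  1.69  0.91  1.2   2.06]
1 A 0.33 [ 0.15  0.68 -1.19  1.55  0.64  1.35  2.24]
1 S 0.19 [ 0.84  0.63 -1.18  2.02  0.72  0.98  2.14]
1 S 0.33 [ 0.9   0.36 -1.17  1.89  0.37  1.14  2.44]<stdin>:7: RuntimeWarning: invalid value encountered in cast
```

Run:
```python
from cell import *
from h import *
t0=env.get_state()['time']
env.goto_joints([-.52,.477,.022,1.555,-.011,1.109,-.083])
s=env.get_state();print(s['time']-t0,s['tcp_pos'].round(3),s['orientation'].round(3))
for nm,o,z in(("A",A,.17),("A",A,.26),("A",A,.33),("S",S,.19),("S",S,.33)):
    q=kin.inverse_kinematics([*o['p'],z],quat(o['th']));print(nm,z,None if q is None else np.round(q,2))
```

```text
3.5833 [0.619 0.269 0.304] [0.    0.548 0.837 0.   ]
A 0.17 [-0.63  0.57  0.04  1.75 -0.03  0.83 -0.38]
A 0.26 [-0.64  0.46  0.05  1.68 -0.02  0.99 -0.39]
A 0.33 [-0.64  0.4   0.05  1.61 -0.02  1.13 -0.39]
S 0.19 [-0.25  0.34  0.22  2.09 -0.11  0.72 -0.25]
S 0.33 [-0.29  0.15  0.25  1.95 -0.04  1.04 -0.31]
```

Run:
```python
from cell import *
from h import *
env.reach([*A['p'],.28],quat(A['th']))
s=env.get_state();print(s['time'],s['tcp_pos'].round(4))
c=calibration("wrist");p,d=camera("wrist");cv2.imwrite("pics/w1.png",p);np.save("w1.npy",d)
W=cloud(d,c);g=p.max(2);q=W[(g<105)&(W[...,2]>.07)&(W[...,2]<.15)]
th=A['th'];dd=q[:,:2]-A['p'];u=dd@[np.cos(th),np.sin(th)];v=dd@[-np.sin(th),np.cos(th)]
m=(abs(u)<.03)&(abs(v)<.06);q,u,v=q[m],u[m],v[m]
for lo in(.09,.1,.11,.12,.13,.136):
    k=(q[:,2]>lo)&(q[:,2]<lo+.01)
    if k.sum()>10:print(lo,k.sum(),np.percentile(u[k],[1,10,50,90,99]).round(4),np.percentile(v[k],[1,99]).round(4))
k=q[:,2]>.12
if k.sum()>10:print(cv2.minAreaRect((q[k][:,:2]*1000).astype(np.float32)))
```

```text
4.1333 [0.5598 0.3141 0.2796]
0.09 56 [-0.0049 -0.0037  0.0008  0.005   0.0059] [0.0507 0.0523]
0.1 131 [-0.0048 -0.0041  0.0008  0.0051  0.0064] [0.0475 0.0509]
0.11 251 [-0.0047 -0.0035  0.0007  0.0052  0.0061] [-0.042   0.0476]
0.12 521 [-0.0045 -0.0034  0.0007  0.0053  0.0064] [-0.0364  0.0423]
0.13 1768 [-0.0049 -0.0038  0.0007  0.0053  0.0063] [-0.0267  0.032 ]
0.136 1273 [-0.0049 -0.0038  0.0007  0.0053  0.0063] [-0.0175  0.0229]
((561.1126708984375, 316.39202880859375), (11.41284465789795, 79.57945251464844), 11.409139633178711)
```

View pics/w1.png

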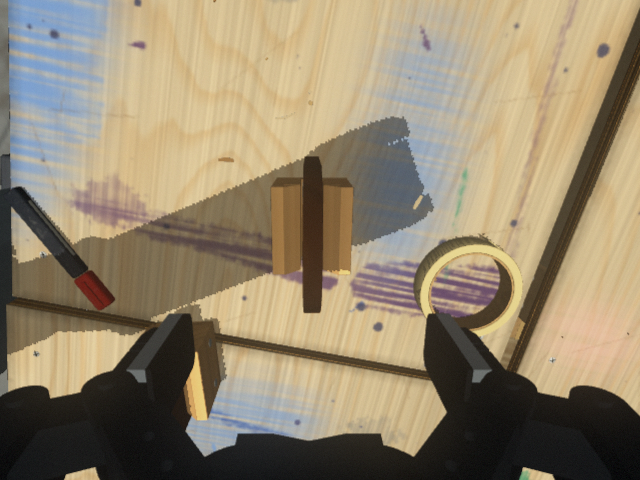

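The wrist picture shows the arch edge-on at column 312, between the fingers (columns 160 to 460), so it's centred. I'll descend and grip.

Run:
```python
from cell import *
from h import *
th=A['th'];P=A['p']+.0007*np.array([np.cos(th),np.sin(th)])+.0015*np.array([-np.sin(th),np.cos(th)])
r=env.movel([*P,.170],velocity=.12,stop_force=8)
s=env.get_state();print(r,s['time'],s['tcp_pos'].round(4),P.round(4),s['force'].round(1))
env.grip(0.0,f_grip=60)
s=env.get_state();print(s['time'],s['tcp_pos'].round(4),s['opening'],s['force'].round(1),s['torque'].round(2))
r=env.movel([*P,.345],velocity=.15,stop_force=25)
s=env.get_state();print(r,s['time'],s['tcp_pos'].round(4),s['opening'],s['force'].round(1),s['torque'].round(2))
for n in("side","wrist"):
    p,d=camera(n);cv2.imwrite(f"pics/{n}2.png",p);np.save(f"{n}2.npy",d)
```

```text
False 5.25 [0.562  0.315  0.1709] [0.5614 0.3148] [ 0.7 -0.   0.1]
5.9167 [0.5615 0.3149 0.1702] 0.010678072398837926 [0.5 0.5 1.3] [ 0.02 -0.01  0.04]
False 7.2333 [0.5609 0.3146 0.3438] 0.011042215690283108 [-0.3 -0.2 -1.2] [-0.05  0.02  0.06]
```

View pics/side2.png

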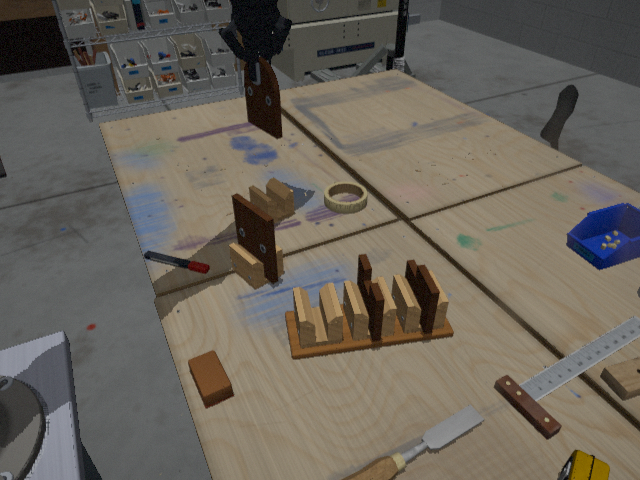

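View pics/wrist2.png

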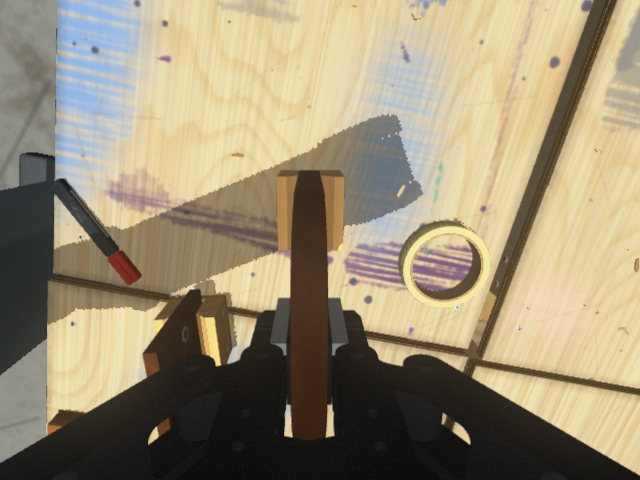

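Side picture: the board hangs upright from the gripper at (265,100) and the stand at (270,200) is empty. The wrist picture shows it held squarely between the pads. Moving over the slot next, then I'll check it before inserting.

Run:
```python
from cell import *
from h import *
env.movel([*S['p'],.345],velocity=.18,rot=quat(S['th']))
env.movel([*S['p'],.258],velocity=.12)
env.dwell(.2)
s=env.get_state();print(s['time'],s['tcp_pos'].round(4),s['orientation'].round(4),quat(S['th']),s['opening'],s['force'].round(1))
for n in("side","top","wrist"):
    c=calibration(n);p,d=camera(n);cv2.imwrite(f"pics/{n}3.png",p);np.save(f"{n}3.npy",d)
    W=cloud(d,c);g=p.max(2);t=S['th'];D=W[...,:2]-S['p'];u=D@[np.cos(t),np.sin(t)];v=D@[-np.sin(t),np.cos(t)];z=W[...,2]
    print(n)
    for lo in(.09,.11,.13,.15,.17,.19):
        k=(z>lo)&(z<lo+.02)&(abs(u)<.025)&(abs(v)<.06)&(g<105)
        if k.sum()>10: print(lo,k.sum(),"u",np.percentile(u[k],[2,25,50,75,98]).round(4),"v",np.percentile(v[k],[1,99]).round(4),"zmin",z[k].min().round(4))
    k=(z>.066)&(z<.073)&(abs(v)<.045)&(abs(u)>.02)&(abs(u)<.035)
    if k.sum()>20:
      print("block u",np.percentile(u[k],[1,99]).round(4),"v",np.percentile(v[k],[1,99]).round(4))
```

```text
10.5 [ 0.4966 -0.0285  0.2587] [3.000e-04 8.012e-01 5.983e-01 6.000e-04] [0, 0.8012538126910607, 0.598324600570659, 0] 0.010858388084901407 [ 0.   0.6 -1.1]
side
0.09 119 u [-0.007  -0.0068 -0.0066 -0.0013  0.0049] v [-0.0529  0.0444] zmin 0.0977
0.11 219 u [-0.0071 -0.0068 -0.0067 -0.0011  0.0049] v [-0.0527  0.0419] zmin 0.11
0.13 231 u [-0.007  -0.0068 -0.0066 -0.0014  0.0049] v [-0.0522  0.047 ] zmin 0.1301
0.15 223 u [-0.0074 -0.0068 -0.0064 -0.0003  0.0049] v [-0.0523  0.0339] zmin 0.1502
0.17 210 u [-0.0108 -0.0066 -0.0052 -0.0001  0.0046] v [-0.0524  0.0001] zmin 0.17
0.19 437 u [-0.0197 -0.0096 -0.0052  0.002   0.0167] v [-0.0499  0.0036] zmin 0.19
block u [-0.0314  0.03  ] v [-0.0359  0.0333]
top
0.09 26 u [-0.0066 -0.0063 -0.0062 -0.006   0.0018] v [-0.003   0.0505] zmin 0.0982
0.11 51 u [-0.0067 -0.0064 -0.0062 -0.0061 -0.0012] v [-0.0005  0.0504] zmin 0.11
0.13 47 u [-0.0067 -0.0064 -0.0062 -0.006   0.001 ] v [0.0032 0.0505] zmin 0.1303
0.15 46 u [-0.007  -0.0065 -0.0063 -0.0061  0.0026] v [0.009  0.0505] zmin 0.1501
0.17 63 u [-0.0065 -0.0063 -0.0061 -0.0058  0.0024] v [0.0109 0.0505] zmin 0.1707
0.19 89 u [-0.0174 -0.0061 -0.0051  0.      0.0047] v [0.0072 0.0486] zmin 0.1908
block u [-0.0309  0.0312] v [-0.009   0.0359]
wrist
0.09 40 u [-0.0049 -0.0025  0.0003  0.0031  0.0056] v [0.0502 0.0509] zmin 0.0985
0.11 91 u [-0.0054 -0.0028 -0.0003  0.0029  0.0055] v [0.0504 0.0509] zmin 0.1109
0.13 133 u [-0.0055 -0.003  -0.0002  0.0029  0.0055] v [0.0502 0.0509] zmin 0.1301
0.15 171 u [-0.0056 -0.0028  0.0002  0.0028  0.0056] v [0.0499 0.0509] zmin 0.15
0.17 369 u [-0.0053 -0.0029  0.0001  0.0028  0.0054] v [0.049  0.0509] zmin 0.1702
0.19 2824 u [-0.0175 -0.0054  0.0001  0.0059  0.0178] v [0.007 0.049] zmin 0.19
block u [-0.0301  0.0312] v [-0.0323  0.0361]
```

View pics/side3.png

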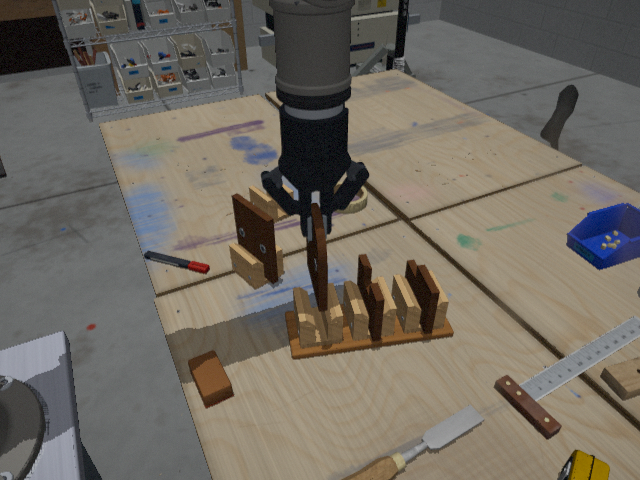

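View pics/wrist3.png

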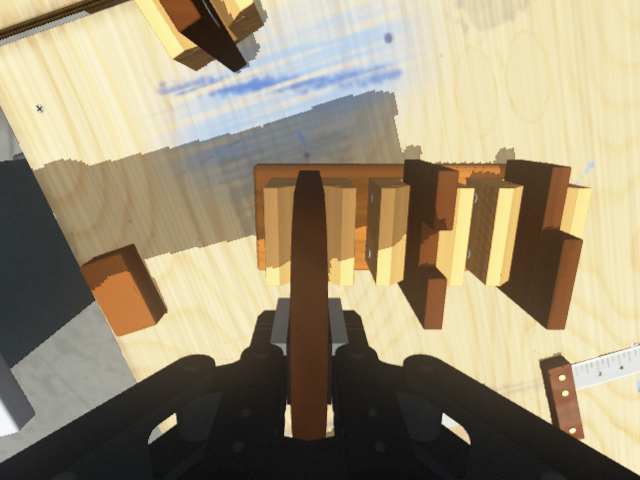

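The board is vertical and centred over the empty slot, within about 1 mm across and along. In the wrist view it sits at columns 295 to 328, between the block halves at 265 to 355. Inserting until it makes contact.

Run:
```python
from cell import *
from h import *
P=S['p']
r=env.movel([*P,.192],velocity=.08,stop_force=12)
s=env.get_state();print(r,s['time'],s['tcp_pos'].round(4),s['force'].round(1),s['torque'].round(2))
if not r:
    r=env.movel([*P,.174],velocity=.03,stop_force=8)
    s=env.get_state();print(r,s['time'],s['tcp_pos'].round(4),s['force'].round(1),s['torque'].round(2))
p,d=camera("side");cv2.imwrite("pics/side4.png",p[130:400,180:500].repeat(2,0).repeat(2,1))
```

```text
False 11.625 [ 0.4966 -0.0286  0.1924] [ 0.8  0.4 -1.9] [-0.01 -0.02  0.01]
True 12.05 [ 0.497  -0.0285  0.1821] [ 0.4 -0.2  4.4] [-0.15  0.06 -0.02]
```

View pics/side4.png

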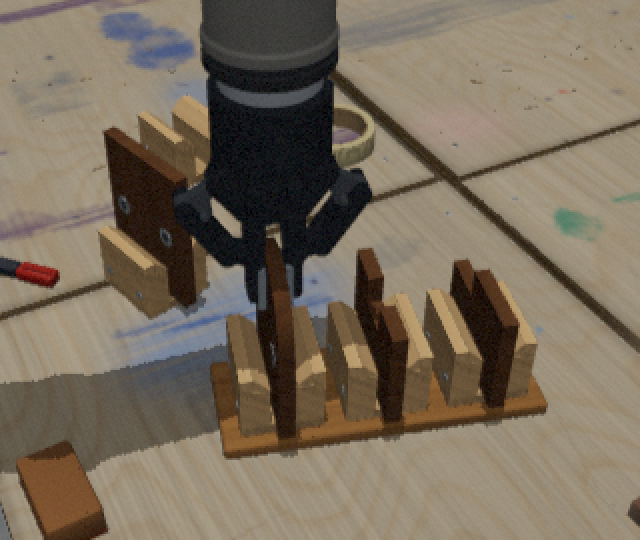

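It touched down at TCP z 0.182, as predicted. I'll release, retreat and check.

Run:
```python
from cell import *
from h import *
env.grip(.045)
s=env.get_state();print(s['time'],s['tcp_pos'].round(4),s['opening'].round(4))
env.movel([S['p'][0],S['p'][1],.36],velocity=.15)
env.dwell(.3)
for n in("side","top","wrist"):
    c=calibration(n);p,d=camera(n);cv2.imwrite(f"pics/{n}5.png",p)
    W=cloud(d,c);g=p.max(2);t=S['th'];D=W[...,:2]-S['p'];u=D@[np.cos(t),np.sin(t)];v=D@[-np.sin(t),np.cos(t)];z=W[...,2]
    print(n)
    for lo in(.08,.1,.12,.14):
        k=(z>lo)&(z<lo+.02)&(abs(u)<.025)&(abs(v)<.06)&(g<105)
        if k.sum()>10: print(lo,k.sum(),"u",np.percentile(u[k],[2,50,98]).round(4),"v",np.percentile(v[k],[1,99]).round(4),"zmax",z[k].max().round(4))
print(env.get_state()['time'])
```

```text
Traceback (most recent call last):
AttributeError: 'float' object has no attribute 'round'
```

Run:
```python
from cell import *
from h import *
s=env.get_state();print(s['time'],s['tcp_pos'].round(4),s['opening'])
env.movel([S['p'][0],S['p'][1],.36],velocity=.15)
env.dwell(.3)
for n in("side","top","wrist"):
    c=calibration(n);p,d=camera(n);cv2.imwrite(f"pics/{n}5.png",p)
    W=cloud(d,c);g=p.max(2);t=S['th'];D=W[...,:2]-S['p'];u=D@[np.cos(t),np.sin(t)];v=D@[-np.sin(t),np.cos(t)];z=W[...,2]
    print(n)
    for lo in(.08,.1,.12,.14):
        k=(z>lo)&(z<lo+.02)&(abs(u)<.025)&(abs(v)<.06)&(g<105)
        if k.sum()>10: print(lo,k.sum(),"u",np.percentile(u[k],[2,50,98]).round(4),"v",np.percentile(v[k],[1,99]).round(4),"zmax",z[k].max().round(4))
print(env.get_state()['time'])
```

```text
12.525 [ 0.4959 -0.0284  0.1814] 0.045135502281692844
side
0.08 213 u [-0.0072 -0.0063  0.005 ] v [-0.052   0.0476] zmax 0.1
0.1 235 u [-0.0065 -0.0059  0.0049] v [-0.0516  0.0476] zmax 0.12
0.12 260 u [-0.0063 -0.0037  0.0049] v [-0.0474  0.0349] zmax 0.14
0.14 277 u [-0.0062 -0.0013  0.0047] v [-0.0327  0.0256] zmax 0.1525
top
0.08 63 u [-0.0065 -0.0058  0.0017] v [-0.0214  0.0507] zmax 0.0999
0.1 80 u [-0.006  -0.0054  0.0044] v [-0.0181  0.0504] zmax 0.1199
0.12 101 u [-0.0058 -0.0048  0.005 ] v [-0.0102  0.047 ] zmax 0.1399
0.14 197 u [-0.0057 -0.0006  0.0055] v [-0.01    0.0341] zmax 0.1557
wrist
0.08 27 u [-0.0047  0.0007  0.0061] v [0.0505 0.0512] zmax 0.098
0.1 95 u [-0.0049  0.0006  0.0061] v [0.0473 0.0509] zmax 0.1199
0.12 389 u [-0.0047  0.0006  0.0059] v [-0.0415  0.0474] zmax 0.14
0.14 957 u [-0.0045  0.0006  0.0057] v [-0.014   0.0327] zmax 0.1538
14.3167
```

View pics/side5.png

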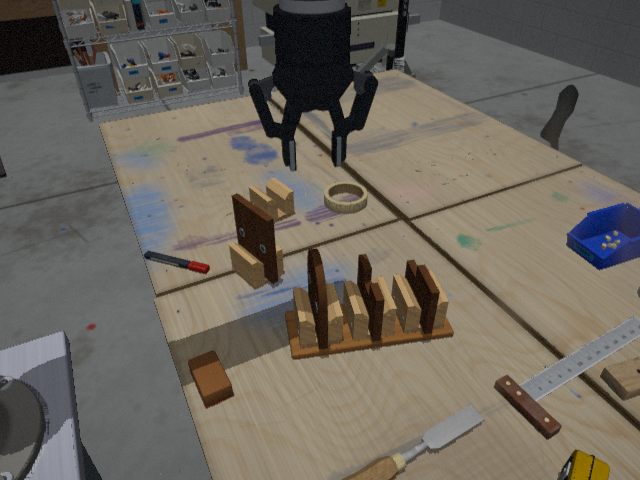

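View pics/wrist5.png

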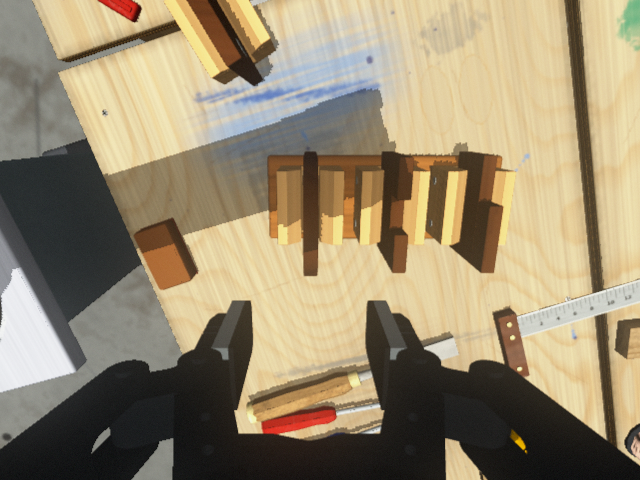

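The arch stands upright in the slot (side (317,300), wrist column 310), with its top at about 0.153 m against the 0.152 m expected. It's centred, the gripper is clear, and the square template is undisturbed. Handing in.

```bash
python3 -c "
from cell import job;job.job_done()"
```

```text
the job is handed in; nothing more can be done
```

The arched template is standing in the rack's empty slot, the block nearest the robot. I gripped it near its top, lowered it until it touched the slot floor, let go and backed straight up. I handed the job in at about 14.3 s.

**Last checks, after release:**
- **Depth:** the arch's top reads 0.1525 to 0.156 m across the three cameras, against 0.152 m expected when fully down. Touchdown also came at the predicted height, to within a millimetre.
- **Position:** it is within about 1 to 2 mm of the slot's centre along the slot, and about 0.5 mm off across it. It leans by well under a degree or two.
- **Other items:** the gripper is clear, and the square template is still standing in its stand.

No check failed. The only disagreement was 1 to 3 mm between cameras, and the calibration is good to about 2 mm.

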